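Find the empty stock box by its weight

ROBOT

A 6-joint arm with a two-finger parallel gripper is mounted at the origin on the work surface. World frame = base frame: x ahead of the robot, y to its left, z up, the work surface at z = 0. Lengths are in mm, angles in rad, forces in N, time in s.
With the tool pointing down it reaches from about 350 to 975 mm from the base axis. Payload 7.1 kg.
Tool frame: the origin (TCP) lies at the very end of the fingers, on their centre line; the grasp point (between the pads) lies 19 mm behind it (ctrl.pinch_z is the z of the grasp point in the tool frame, in mm); z points along the fingers, y is the direction in which the jaws open and shut (so a half turn about z gives the same grasp; the last joint's range is limited). The gripper opens to 88 mm and grips with 3 to 60 N. Pads are 20 mm wide; open, the fingers measure 115 mm over their backs; the gripper's body (75 mm by 178 mm) begins 61 mm behind the grasp point.
Start: joints at [1.124, 0.423, 1.63, -0, 1.089, -0.019], TCP at [259.261, 568.672, 222.675] pointing down, gripper open.
Joint ranges: [-3, 3], [-0.9, 2.11], [0.09, 2.58], [-1.31, 4.45], [0.11, 2.69], [-2.54, 2.54]. Speed limits (rad/s): [2.39, 2.39, 3.01, 3.14, 3.14, 3.14].

INTERFACE

Orientations are given as a rotation vector (axis times angle).
In Python, from workcell import get_obs, optics, ctrl gives the robot as it stands.
- The arm moves only by the shell command python3 -m jog 'ROWS'. ROWS is a JSON object of lists of equal length, an entry for each row: "delta_rot": the turn, a rotation vector about the tool's x, y, z in rad, a list of three; "translation": the shift along the tool's x, y, z in mm, a list of three; "hand": the opening, from -1 (shut) to 1 (fully open). In form: {"delta_rot": [[rx, ry, rz], ...], "translation": [[x, y, z], ...], "hand": [hand, ...]}. A call has 1 to 5 rows; each row is the pose to reach, as a shift and turn from the pose commanded when the call began, along the tool's axes at that moment; what a row does not reach only later rows make up. A row lasts 1/10 s, in which the tool goes at most 50 mm and 8.59 degrees, less where a joint would pass 70% of its speed; a pose out of reach is approached as far as the arm can. A call with a gripper value outside its range is refused whole. The fingers move at their own pace and stop on an object; the grip force is fixed at half the most. Time passes only in rows, so rows that repeat a pose let the fingers close. It gives the time, the measured TCP pose, the force and the opening at its end, in the units of the state.
- get_obs(): the state, without advancing time (a new reading comes with each control period).
- optics.get_image(name): name is "scene" or "side" or "wrist"; returns the picture (400x640x3 uint8, red, green, blue); there is no depth.
- optics.calibration(name): a dict with "intrinsics" (3x3 intrinsics, pixels), "k1" (the pictures are not rectified: a ray, as slopes to the right and down, at radius r is drawn at 1 + k1 r^2 times it, then the intrinsics apply), "cam_to_world" (4x4, takes a point from camera to world coordinates). Camera axes: x right, y up, looking along -z (the intrinsics and any distortion apply to the point x, -y, -z); pixel columns grow to the right and rows downward; lengths in mm; the calibration is good to about 2 mm. A picture is of the moment at which its call begins: read the wrist's pose just before it. calibration takes no time and is no camera call; for the wrist camera it gives the pose at the moment of the call.
- ctrl.close_job(): hands the job in, once; it reports no verdict.
The state is a dict: "t": time; "qpos": joint angles; "qvel": joint speeds; "joint_torque": joint torques, N m; "ee_pos": TCP position; "orientation": TCP orientation; "ft_force": force on the tool from outside, world axes, zero at the start; "moment": the same for the moment, N m; "width": finger opening in mm.
Only numpy, scipy, OpenCV 4.12 (cv2) and the standard library are available. Lean on these libraries where they do the work, as an engineer would, in place of code of your own. Each camera call takes 0.05 s, during which the arm holds its last target. There are 200 camera calls.

TASK

Two of the three closed wooden stock boxes on the shoemaker's bench are full and one is empty. Feel their weight by raising the knob end of a box slightly while its other end stays on the bench, then set the empty box gently down, lid up and flat, in the open metal tray, and let it go. Leave the full boxes standing where they are, never tip a box steeply, and do not disturb the small tin and the thread spool that stand near them.

Things in the scene. Friction and masses are not known exactly. Their poses are not given: they have to be found in the camera images.
- box_a: one of three identical closed plywood stock boxes, 140 mm long (its x), 60 wide (its y), 56 high, loose, standing on the bench with the knob end towards the robot; origin at the centre of the underside, z up through the lid. A full one weighs 0.75 to 0.97 kg and the empty one 0.22 to 0.29 kg, centred; which one is empty is not known beforehand and cannot be seen. The side walls can be gripped across the 60 mm width at any height
- box_b: one of three identical closed plywood stock boxes, 140 mm long (its x), 60 wide (its y), 56 high, loose, standing on the bench with the knob end towards the robot; origin at the centre of the underside, z up through the lid. A full one weighs 0.75 to 0.97 kg and the empty one 0.22 to 0.29 kg, centred; which one is empty is not known beforehand and cannot be seen. The side walls can be gripped across the 60 mm width at any height
- box_c: one of three identical closed plywood stock boxes, 140 mm long (its x), 60 wide (its y), 56 high, loose, standing on the bench with the knob end towards the robot; origin at the centre of the underside, z up through the lid. A full one weighs 0.75 to 0.97 kg and the empty one 0.22 to 0.29 kg, centred; which one is empty is not known beforehand and cannot be seen. The side walls can be gripped across the 60 mm width at any height
- box_a_knob (a point): centre of the ball knob of box_a: a steel ball 24 mm across on a 10 mm steel stem, 26 mm out from the middle of the box's -x end face (96 mm from the box's centre along its -x) and 32 mm above its underside; it can be pinched from above with the fingers either side of it, and the box turns easily about it. Held up there a little, the empty box pulls with about 1 to 2 N, a full one with 3.3 to 5 N
- box_b_knob (a point): centre of the ball knob of box_b: a steel ball 24 mm across on a 10 mm steel stem, 26 mm out from the middle of the box's -x end face (96 mm from the box's centre along its -x) and 32 mm above its underside; it can be pinched from above with the fingers either side of it, and the box turns easily about it. Held up there a little, the empty box pulls with about 1 to 2 N, a full one with 3.3 to 5 N
- box_c_knob (a point): centre of the ball knob of box_c: a steel ball 24 mm across on a 10 mm steel stem, 26 mm out from the middle of the box's -x end face (96 mm from the box's centre along its -x) and 32 mm above its underside; it can be pinched from above with the fingers either side of it, and the box turns easily about it. Held up there a little, the empty box pulls with about 1 to 2 N, a full one with 3.3 to 5 N
- tray: open metal tray, fixed to the bench, 260 mm (its x) by 190 mm (its y) outside, walls 5 mm thick and 26 mm high; origin at the centre of its underside
- tray_in (a point): centre of the tray's inner floor, 5 mm above the bench; axes as the tray's
- box_a_foot (a point): middle of the lower edge of the end of box_a away from its knob (70 mm from the box's centre along its +x, at the underside), 166 mm ahead of the knob; the box tips about this edge, so the knob moves on an arc about it (a straight vertical lift drags this edge a few mm along the bench, and friction then adds to the force felt); the bench top is level, at height 0
- box_b_foot (a point): middle of the lower edge of the end of box_b away from its knob (70 mm from the box's centre along its +x, at the underside), 166 mm ahead of the knob; the box tips about this edge, so the knob moves on an arc about it (a straight vertical lift drags this edge a few mm along the bench, and friction then adds to the force felt); the bench top is level, at height 0
- box_c_foot (a point): middle of the lower edge of the end of box_c away from its knob (70 mm from the box's centre along its +x, at the underside), 166 mm ahead of the knob; the box tips about this edge, so the knob moves on an arc about it (a straight vertical lift drags this edge a few mm along the bench, and friction then adds to the force felt); the bench top is level, at height 0
- tin: small flat dark tin, standing beyond the boxes and the tray, 48 mm across, 32 high, loose; origin at the centre of its underside
- spool: small thread spool, 32 mm across, 42 high, loose, standing between the boxes and the tray; origin at the centre of its underside

How it is judged (in metres and radians):
On the way, in this order (a step that is already met when the one before it is completed fails the run):
1. the fingers hold one end of a stock box up (box tilted more than 2 degrees) while its other end stays on the bench (within 6 mm) (((angle between box_a's own z axis and vertical above 0.035 rad and height (world z) of box_a_foot below 0.006 m and contact force between box_a and the fingers above 0.2 N) or (angle between box_b's own z axis and vertical above 0.035 rad and height (world z) of box_b_foot below 0.006 m and contact force between box_b and the fingers above 0.2 N) or (angle between box_c's own z axis and vertical above 0.035 rad and height (world z) of box_c_foot below 0.006 m and contact force between box_c and the fingers above 0.2 N))), for 0.2 s.
2. a box is set down, not dropped: still held by the fingers, it is within 15 mm of the tray's floor (((horizontal distance between box_a and tray_in below 0.085 m and z of box_a in the frame of tray_in between -0.006 and 0.015 m and contact force between box_a and the fingers above 0.2 N) or (horizontal distance between box_b and tray_in below 0.085 m and z of box_b in the frame of tray_in between -0.006 and 0.015 m and contact force between box_b and the fingers above 0.2 N) or (horizontal distance between box_c and tray_in below 0.085 m and z of box_c in the frame of tray_in between -0.006 and 0.015 m and contact force between box_c and the fingers above 0.2 N))), for 0.05 s.
At the end, for the whole second after the job is handed in: The empty box (it presses on the tray with 1 to 4.3 N) rests flat on the tray's floor, lid up within 0.06 rad, its centre within 85 mm of the tray's centre, still; the two full boxes stand upright on the bench within 40 mm of where they began (((horizontal distance between box_a and tray_in below 0.085 m and z of box_a in the frame of tray_in between -0.006 and 0.008 m and angle between each of box_a, box_b, box_c's own z axis and vertical below 0.06 rad and linear speed of each of box_a, box_b, box_c below 0.02 m/s and contact force between box_a and tray between 1 and 4.3 N and distance of each of box_b, box_c from where it was at the start of the episode below 0.04 m and height (world z) of each of box_b, box_c below 0.006 m) or (horizontal distance between box_b and tray_in below 0.085 m and z of box_b in the frame of tray_in between -0.006 and 0.008 m and angle between each of box_b, box_a, box_c's own z axis and vertical below 0.06 rad and linear speed of each of box_b, box_a, box_c below 0.02 m/s and contact force between box_b and tray between 1 and 4.3 N and distance of each of box_a, box_c from where it was at the start of the episode below 0.04 m and height (world z) of each of box_a, box_c below 0.006 m) or (horizontal distance between box_c and tray_in below 0.085 m and z of box_c in the frame of tray_in between -0.006 and 0.008 m and angle between each of box_c, box_a, box_b's own z axis and vertical below 0.06 rad and linear speed of each of box_c, box_a, box_b below 0.02 m/s and contact force between box_c and tray between 1 and 4.3 N and distance of each of box_a, box_b from where it was at the start of the episode below 0.04 m and height (world z) of each of box_a, box_b below 0.006 m))); the robot touches nothing.
It fails at once if a stock box is tipped by more than 0.5 rad (29 degrees) (angle between any of box_a, box_b, box_c's own z axis and vertical above 0.5 rad).
It fails at once if the tin or the spool is shifted by more than 40 mm or knocked over (distance of any of tin, spool from where it was at the start of the episode above 0.04 m or angle between any of tin, spool's own z axis and vertical above 0.5 rad).
It also fails if it takes over 64 s, if anything falls off the work surface, if the arm or the gripper's body presses on something with over 40 N, if the wrist force passes 120 N, or if a joint passes its speed limit or range.

## Working session

There is one attempt and no reset: what is moved stays moved. The work goes in short steps, Python scripts to look and compute and a shell command to move; the robot and the scene stay as the last step left them, time stands still between calls to the robot, and variables do not carry over. Pictures are saved under pics/ and viewed, about 8 in all and at most 12, crops included, and the job is handed in when it is done.

```bash
mkdir -p pics
python3 - <<'E'
from workcell import get_obs, optics, ctrl
import cv2,numpy as np
np.set_printoptions(suppress=True,precision=3)
o=get_obs();print(o, ctrl.pinch_z)
ims=[]
for n in("scene","side"):
    im=optics.get_image(n); cv2.imwrite(f"pics/{n}0.png",im[...,::-1]); print(n,optics.calibration(n))
E
```

```text
{'t': 0.0, 'qpos': array([ 1.124,  0.424,  1.631, -0.   ,  1.089, -0.019]), 'qvel': array([-0.   , -0.001, -0.001, -0.001,  0.001, -0.002]), 'joint_torque': array([ -0.001, -54.463, -27.367,   0.064,   0.023,  -0.   ]), 'ee_pos': array([259.044, 568.186, 221.921]), 'orientation': array([-0.667, -3.07 ,  0.002]), 'ft_force': array([ 0.46 , -0.331, -0.059]), 'moment': array([0.013, 0.024, 0.016]), 'width': 87.95156463120118} -18.700000000000003
scene {'intrinsics': array([[372.646,   0.   , 316.952],
       [  0.   , 372.646, 193.749],
       [  0.   ,   0.   ,   1.   ]]), 'k1': -0.05633742659763756, 'cam_to_world': array([[  -0.242,   -0.806,    0.54 , 1138.533],
       [   0.97 ,   -0.196,    0.142,  148.518],
       [  -0.009,    0.559,    0.829,  929.577],
       [   0.   ,    0.   ,    0.   ,    1.   ]])}
side {'intrinsics': array([[363.457,   0.   , 324.452],
       [  0.   , 363.457, 204.653],
       [  0.   ,   0.   ,   1.   ]]), 'k1': -0.03244906385105912, 'cam_to_world': array([[ -0.813,   0.343,  -0.47 , 180.614],
       [ -0.582,  -0.468,   0.665, 533.487],
       [  0.008,   0.815,   0.58 , 523.395],
       [  0.   ,   0.   ,   0.   ,   1.   ]])}
```

View pics/scene0.png

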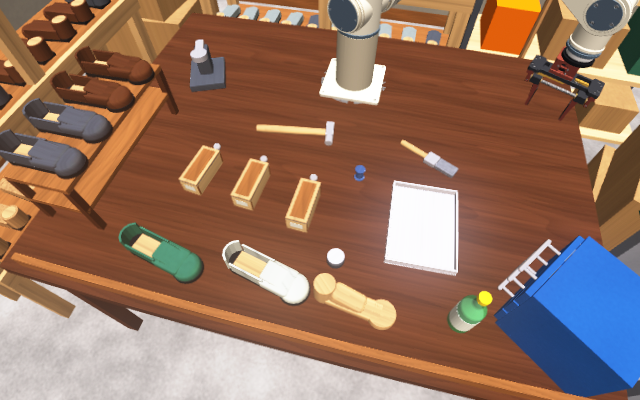

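View pics/side0.png

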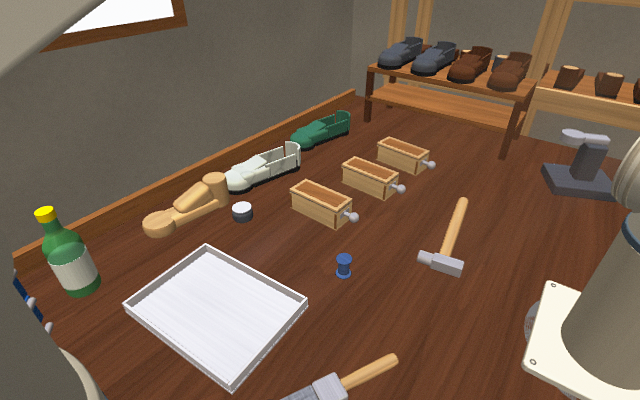

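The scene view shows three boxes with knobs at about (217,147), (264,159) and (313,178). The spool is at (360,173), the tin at (336,258), and the tray spans roughly (387–460, 183–272). I'll zoom in on the boxes in both views.

```bash
python3 - <<'E'
import cv2,numpy as np
a=cv2.imread("pics/scene0.png")[135:240,170:370]; b=cv2.imread("pics/side0.png")[125:285,280:450]
cv2.imwrite("pics/zs.png",cv2.resize(a,None,fx=4,fy=4,interpolation=cv2.INTER_CUBIC))
cv2.imwrite("pics/zb.png",cv2.resize(b,None,fx=3.7,fy=3.7,interpolation=cv2.INTER_CUBIC))
E
cat > h.py <<'E'
import numpy as np,cv2
from workcell import optics,get_obs
from scipy.spatial.transform import Rotation as R
np.set_printoptions(suppress=True,precision=2)
def ray(c,uv):
    K=c["intrinsics"];p=np.array([(uv[0]-K[0,2])/K[0,0],(uv[1]-K[1,2])/K[1,1]]);q=p.copy()
    for _ in range(20): q=p/(1+c["k1"]*(q@q))
    T=c["cam_to_world"];return T[:3,3],T[:3,:3]@np.array([q[0],-q[1],-1])
def onz(c,uv,z):
    o,d=ray(c,uv);return o+d*(z-o[2])/d[2]
E
```

```text
(no output)
```

View pics/zs.png

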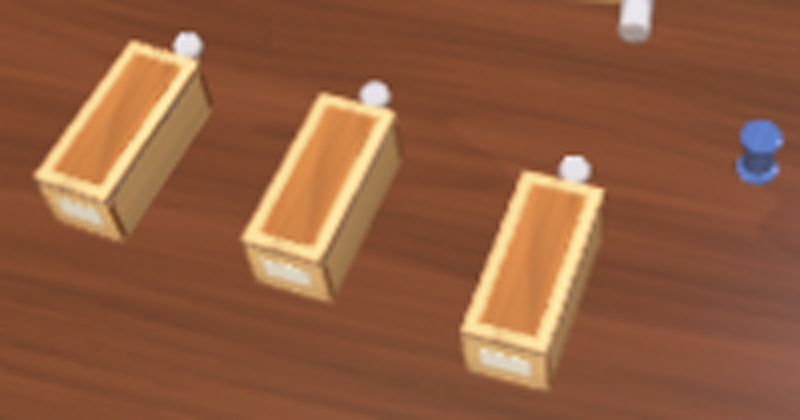

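View pics/zb.png

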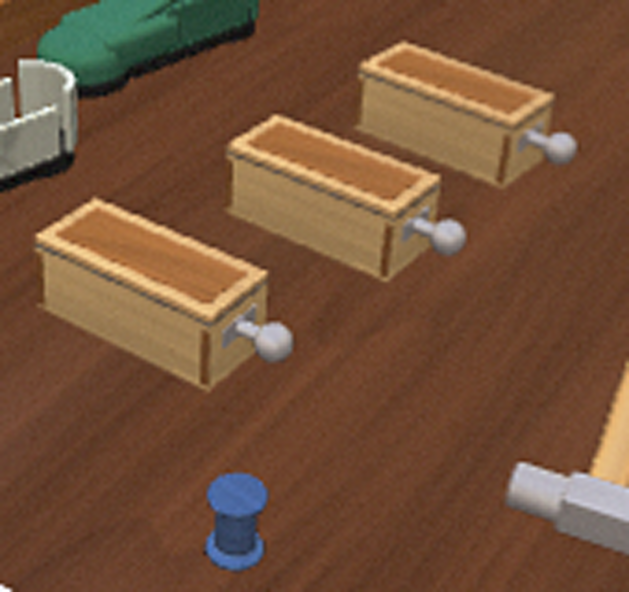

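Lid corners and knobs are clear in both crops; I'll triangulate from these.

Run:
```python
from h import *
S=optics.calibration("scene");D=optics.calibration("side")
f=lambda p:(p[0]/4+169.6,p[1]/4+134.6); g=lambda p:(p[0]/3.7+279.6,p[1]/3.7+124.6)
L=[[(137,43),(203,63),(105,202),(37,178)],[(322,95),(396,114),(320,255),(245,238)],[(525,173),(604,190),(548,352),(463,332)]]
M=[[(405,43),(553,96),(507,130),(360,72)],[(278,117),(440,185),(386,213),(228,152)],[(97,201),(267,273),(208,321),(37,247)]]
KN=[(188,45),(375,95),(574,168)];KM=[(562,148),(448,237),(273,341)]
def tri(a,b):
    (o,d),(p,e)=ray(S,a),ray(D,b);s=np.linalg.lstsq(np.c_[d,-e],p-o,rcond=None)[0]
    x,y=o+s[0]*d,p+s[1]*e;return (x+y)/2,np.linalg.norm(x-y)
for i in range(3):
    P=np.array([onz(S,f(q),56) for q in L[i]])[:,:2];Q=np.array([onz(D,g(q),56) for q in M[i]])[:,:2]
    ax=P[2]+P[3]-P[0]-P[1]; 
    print(i,"scene ctr",P.mean(0),"yaw",np.arctan2(ax[1],ax[0]),"len",np.linalg.norm(ax)/2)
    r=cv2.minAreaRect(Q.astype(np.float32));ax=Q[3]+Q[0]-Q[1]-Q[2]
    print("  side",Q.mean(0),np.arctan2(ax[1],ax[0]),np.linalg.norm(ax)/2)
    k,e=tri(f(KN[i]),g(KM[i]));print("  knob",k,e)
for q in[(391,183),(460,187),(457,272),(387,265)]:print("tray",onz(S,q,26))
print("spool",onz(S,(358.5,178),0),"tin",onz(S,(336,255),20))
```

```text
0 scene ctr [ 548.81 -369.96] yaw -0.1352943239331651 len 140.906780356298
  side [ 544.61 -365.55] -0.13728936501089842 135.45272797788706
  knob [ 450.46 -362.71   32.36] 1.0090539391783158
1 scene ctr [ 561.06 -205.1 ] yaw -0.07964648648505902 len 135.41695626169312
  side [ 558.79 -198.28] -0.08981427327834592 135.30530396741506
  knob [ 465.22 -199.07   32.61] 1.7271022637773363
2 scene ctr [596.27 -33.44] yaw -0.03685034545459373 len 139.2327106513357
  side [591.48 -29.64] -0.02309554294062768 133.80792336998792
  knob [498.62 -30.33  33.75] 2.9686077006955247
tray [460.04 198.57  26.  ]
tray [425.85 400.76  26.  ]
tray [700.43 402.74  26.  ]
tray [723.11 223.87  26.  ]
spool [445.32  99.59   0.  ] tin [723.92  88.75  20.  ]
```

```bash
cat >> h.py <<'E'
def plan(x,y,z,yaw):
    "world TCP target, tool down, tool x along -(box x) at given yaw"
    o=get_obs();C=R.from_rotvec(o["orientation"])
    c,s=np.cos(yaw),np.sin(yaw)
    T=R.from_matrix(np.array([[-c,-s,0],[-s,c,0],[0,0,-1]]).T) # columns x,y,z
    T=R.from_matrix(np.column_stack([[-c,-s,0],[-s,c,0],[0,0,-1]]))
    d=np.array([x,y,z])-o["ee_pos"]
    print("t",o["t"],"pos",o["ee_pos"],"F",o["ft_force"],"w",o["width"])
    print("translation",C.inv().apply(d),"rot",(C.inv()*T).as_rotvec())
E
sed -i '/\.T) # columns/d' h.py
python3 -c "
from h import *
plan(498.6,-30.3,150,-0.03)"
```

```text
t 0.1 pos [259.07 568.23 222.01] F [-0.3   0.58  0.49] w 87.72789417115554
translation [-466.26 -445.11   72.61] rot [-0.  -0.  -0.4]
```

```bash
python3 -m jog '{"delta_rot":[[0,0,-0.1],[0,0,-0.2],[0,0,-0.3],[0,0,-0.4],[0,0,-0.4]],"translation":[[-36,-34,0],[-72,-69,0],[-108,-103,0],[-144,-138,0],[-180,-172,0]],"hand":[1,1,1,1,1]}'; python3 -c "
from h import *
plan(498.6,-30.3,150,-0.03)"
```

```text
t: 0.6
ee_pos: [351.7, 335.5, 222.4]
orientation: [-0.038, -3.141, 0.001]
ft_force: [0.4, 1.1, 0.2]
width: 87.4
t 0.6 pos [351.72 335.51 222.43] F [0.36 1.06 0.17] w 87.43330792172353
translation [-155.78 -362.08   72.53] rot [-0.   -0.    0.01]
```

```bash
python3 -m jog '{"delta_rot":[[0,0,0],[0,0,0],[0,0,0],[0,0,0],[0,0,0]],"translation":[[-19,-45,5],[-38,-90,10],[-57,-135,20],[-76,-180,30],[-95,-225,40]],"hand":[1,1,1,1,1]}'; python3 -c "
from h import *
plan(498.6,-30.3,150,-0.03)"
```

```text
t: 1.1
ee_pos: [440.7, 108.0, 182.4]
orientation: [0.043, 3.141, 0.0]
ft_force: [0.9, 0.3, -1.0]
width: 87.7
t 1.1 pos [440.69 108.04 182.41] F [ 0.94  0.26 -1.03] w 87.70276750742697
translation [ -61.7  -136.69   32.42] rot [0. 0. 0.]
```

```bash
python3 -m jog '{"delta_rot":[[0,0,0],[0,0,0],[0,0,0],[0,0,0],[0,0,0]],"translation":[[-20,-45,10],[-40,-90,20],[-61,-134,32],[-61,-134,32],[-61,-134,32]],"hand":[1,1,1,1,1]}'; python3 -c "
from h import *
plan(498.6,-30.3,150,-0.03)
cv2.imwrite('pics/w1.png',optics.get_image('wrist')[...,::-1])
c=optics.calibration('wrist');print(c)"
```

```text
t: 1.6
ee_pos: [497.2, -26.6, 150.0]
orientation: [-0.048, -3.14, -0.0]
ft_force: [-0.0, 1.1, -0.1]
width: 87.8
t 1.6 pos [497.21 -26.58 150.04] F [-0.    1.15 -0.13] w 87.75140505407843
translation [-1.5  -3.68  0.04] rot [ 0. -0. -0.]
{'intrinsics': array([[358.95,   0.  , 316.94],
       [  0.  , 358.95, 198.94],
       [  0.  ,   0.  ,   1.  ]]), 'k1': 0.012362115596251834, 'cam_to_world': array([[  0.03,  -0.96,  -0.28, 418.94],
       [  1.  ,   0.03,   0.01, -23.12],
       [ -0.  ,  -0.28,   0.96, 311.6 ],
       [  0.  ,   0.  ,   0.  ,   1.  ]])}
```

View pics/w1.png

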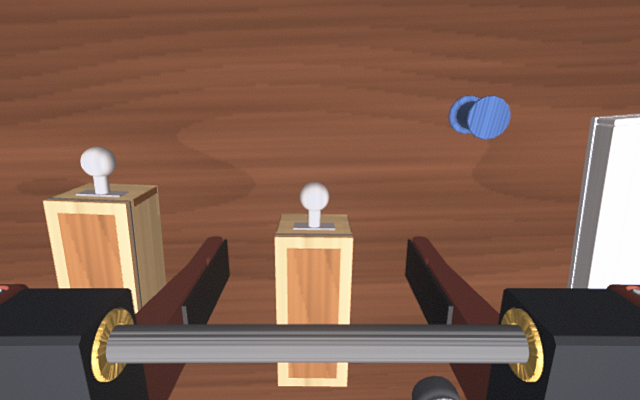

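Wrist view: knob of the near box at (314.5,197), the next one's at (98,162), lid corners at (277,237), (352,235), (348,385) and (279,387), and the spool top at (490,118).

```bash
python3 -c "
from h import *
c=optics.calibration('wrist')
print(onz(c,(314.5,197),32),onz(c,(98,162),32))
P=[onz(c,q,56) for q in[(277,237),(352,235),(348,385),(279,387)]];print(np.array(P))
print('spool',onz(c,(490,118),42),'tray wall',onz(c,(596,120),26),onz(c,(572,288),26))"
```

```text
[499.66 -27.44  32.  ] [ 466.31 -196.39   32.  ]
[[523.81 -56.75  56.  ]
 [523.78   0.69  56.  ]
 [664.29  -2.99  56.  ]
 [664.73 -63.31  56.  ]]
spool [440.25 102.91  42.  ] tray wall [445.6  191.89  26.  ] [591.95 198.57  26.  ]
```

```bash
python3 -m jog '{"delta_rot":[[0,0,0],[0,0,0],[0,0,0],[0,0,0],[0,0,0]],"translation":[[-2,-1,40],[-2,-1,80],[-2,-1,115],[-2,-1,136],[-2,-1,136]],"hand":[1,1,1,1,1]}'; python3 -m jog '{"delta_rot":[[0,0,0],[0,0,0],[0,0,0],[0,0,0],[0,0,0]],"translation":[[0,0,0],[0,0,0],[0,0,0],[0,0,0],[0,0,0]],"hand":[-1,-1,-1,-1,-1]}'
```

```text
t: 2.15
ee_pos: [497.1, -24.9, 12.7]
orientation: [-0.04, -3.136, -0.001]
ft_force: [-0.9, 0.6, -0.3]
width: 87.6
t: 2.65
ee_pos: [500.1, -26.8, 15.4]
orientation: [0.044, 3.14, -0.0]
ft_force: [-0.1, 0.3, 0.0]
width: 51.4
```

```bash
Z='{"delta_rot":[[0,0,0],[0,0,0],[0,0,0],[0,0,0],[0,0,0]],"translation":[[0,0,0],[0,0,0],[0,0,0],[0,0,0],[0,0,0]],"hand":[-1,-1,-1,-1,-1]}'; python3 -m jog '{"delta_rot":[[0,0,0],[0,0,0],[0,0,0],[0,0,0],[0,0,0]],"translation":[[0,0,0],[0,0,0],[0,0,0],[0,0,0],[0,0,0]],"hand":[-1,-1,-1,-1,-1]}'; python3 -m jog '{"delta_rot":[[0,0,0]],"translation":[[0,0,0]],"hand":[-1]}';  python3 -m jog '{"delta_rot":[[0,0,0]],"translation":[[0,0,0]],"hand":[-1]}'; python3 -m jog '{"delta_rot":[[0,0,0]],"translation":[[0,0,0]],"hand":[-1]}'
```

```text
t: 3.15
ee_pos: [499.5, -26.9, 14.7]
orientation: [-0.044, -3.141, 0.0]
ft_force: [-1.4, -2.0, 1.1]
width: 22.5
t: 3.25
ee_pos: [499.5, -26.9, 14.7]
orientation: [-0.044, -3.141, 0.0]
ft_force: [-1.1, -2.8, 0.8]
width: 22.5
t: 3.35
ee_pos: [499.5, -26.9, 14.6]
orientation: [-0.044, -3.141, 0.0]
ft_force: [-0.6, -2.6, 1.0]
width: 22.3
t: 3.45
ee_pos: [499.5, -26.8, 14.6]
orientation: [-0.044, -3.141, 0.0]
ft_force: [-1.0, -2.4, 0.9]
width: 22.7
```

```bash
python3 -m jog '{"delta_rot":[[0,0,0],[0,0,0],[0,0,0],[0,0,0],[0,0,0]],"translation":[[-0.5,0,-2.5],[-1,0,-5],[-1.6,0,-7.5],[-2.1,0,-10],[-2.7,0,-12]],"hand":[-1,-1,-1,-1,-1]}'; python3 -m jog '{"delta_rot":[[0,0,0],[0,0,0],[0,0,0],[0,0,0]],"translation":[[0,0,0],[0,0,0],[0,0,0],[0,0,0]],"hand":[-1,-1,-1,-1]}'; for i in 1 2 3; do python3 -m jog '{"delta_rot":[[0,0,0]],"translation":[[0,0,0]],"hand":[-1]}'; done
```

```text
t: 3.95
ee_pos: [502.3, -26.8, 26.9]
orientation: [-0.044, -3.141, -0.0]
ft_force: [2.0, -0.6, -3.5]
width: 22.7
t: 4.35
ee_pos: [502.2, -26.8, 26.6]
orientation: [-0.043, -3.141, 0.0]
ft_force: [0.5, 0.5, -4.8]
width: 22.2
t: 4.45
ee_pos: [502.2, -26.8, 26.6]
orientation: [-0.044, -3.141, -0.0]
ft_force: [2.0, 0.4, -4.2]
width: 22.5
t: 4.55
ee_pos: [502.3, -26.8, 26.6]
orientation: [-0.044, -3.141, -0.0]
ft_force: [0.4, 0.0, -4.7]
width: 22.0
t: 4.65
ee_pos: [502.3, -26.8, 26.7]
orientation: [-0.044, -3.141, -0.0]
ft_force: [0.7, -0.6, -4.5]
width: 22.4
```

About −4.5 N when held up, so this box is full. I'll lower it, release it and move to the middle box.

```bash
python3 -m jog '{"delta_rot":[[0,0,0],[0,0,0],[0,0,0],[0,0,0],[0,0,0]],"translation":[[0.6,0,3],[1.1,0,5],[1.6,0,7.5],[2.1,0,10],[2.7,0,12]],"hand":[-1,-1,-1,-1,-1]}'; python3 -m jog '{"delta_rot":[[0,0,0],[0,0,0],[0,0,0],[0,0,0],[0,0,0]],"translation":[[0,0,0],[0,0,0],[0,0,0],[0,0,0],[0,0,0]],"hand":[-1,1,1,1,1]}';  python3 -m jog '{"delta_rot":[[0,0,0],[0,0,0],[0,0,0],[0,0,0],[0,0,0]],"translation":[[0,0,0],[0,0,-30],[0,0,-70],[0,0,-110],[0,0,-110]],"hand":[1,1,1,1,1]}'; python3 -c "
from h import *
plan(466,-197.5,125,-0.08)"
```

```text
t: 5.15
ee_pos: [499.5, -26.7, 14.5]
orientation: [-0.044, -3.141, -0.0]
ft_force: [-4.7, -0.2, 23.1]
width: 22.5
t: 5.65
ee_pos: [499.9, -26.8, 14.8]
orientation: [0.044, 3.141, -0.0]
ft_force: [0.7, 0.5, -1.1]
width: 50.9
t: 6.15
ee_pos: [502.9, -27.0, 129.2]
orientation: [0.043, 3.133, -0.001]
ft_force: [0.7, -0.6, 0.2]
width: 87.0
t 6.15 pos [502.89 -27.   129.22] F [ 0.66 -0.58  0.21] w 87.04029857550657
translation [  32.17 -171.46    4.01] rot [-0.    0.01  0.05]
```

```bash
python3 -m jog '{"delta_rot":[[0,0,0.02],[0,0,0.05],[0,0,0.05],[0,0,0.05],[0,0,0.05]],"translation":[[7,-43,0],[14,-86,0],[21,-129,0],[29,-171,0],[29,-171,0]],"hand":[1,1,1,1,1]}';  python3 -m jog '{"delta_rot":[[0,0,0]],"translation":[[0,0,0]],"hand":[1]}'; python3 -c "
from h import *
plan(466,-197.5,14,-0.08)"
```

```text
t: 6.65
ee_pos: [464.9, -200.6, 124.1]
orientation: [-0.129, -3.139, 0.001]
ft_force: [0.3, 0.8, 0.6]
width: 87.9
t: 6.75
ee_pos: [465.2, -197.4, 123.9]
orientation: [-0.126, -3.138, -0.001]
ft_force: [0.6, 0.5, 0.5]
width: 87.8
t 6.75 pos [ 465.15 -197.35  123.93] F [0.59 0.5  0.46] w 87.77884123152343
translation [ -0.98  -0.14 109.93] rot [ 0. -0. -0.]
```

```bash
python3 -m jog '{"delta_rot":[[0,0,0],[0,0,0],[0,0,0],[0,0,0],[0,0,0]],"translation":[[-1,0,40],[-1,0,80],[-1,0,110],[-1,0,110],[-1,0,110]],"hand":[1,1,1,-1,-1]}'; python3 -m jog '{"delta_rot":[[0,0,0],[0,0,0],[0,0,0],[0,0,0],[0,0,0]],"translation":[[0,0,0],[0,0,0],[0,0,0],[0,0,0],[0,0,0]],"hand":[-1,-1,-1,-1,-1]}';python3 -m jog '{"delta_rot":[[0,0,0],[0,0,0],[0,0,0],[0,0,0],[0,0,0]],"translation":[[0,0,0],[0,0,0],[0,0,0],[0,0,0],[0,0,0]],"hand":[-1,-1,-1,-1,-1]}'; for i in 1 2; do python3 -m jog '{"delta_rot":[[0,0,0]],"translation":[[0,0,0]],"hand":[-1]}'; done
```

```text
t: 7.25
ee_pos: [466.7, -195.7, 14.5]
orientation: [-0.12, -3.138, -0.001]
ft_force: [0.3, 0.1, -0.0]
width: 75.4
t: 7.75
ee_pos: [467.1, -197.1, 15.2]
orientation: [0.122, 3.138, -0.001]
ft_force: [0.7, -0.3, -0.8]
width: 35.5
t: 8.25
ee_pos: [466.9, -197.0, 14.8]
orientation: [0.122, 3.139, -0.0]
ft_force: [-0.3, 0.5, 4.4]
width: 22.5
t: 8.35
ee_pos: [466.9, -197.0, 14.8]
orientation: [0.122, 3.139, -0.0]
ft_force: [-1.0, -1.2, 4.3]
width: 22.5
t: 8.45
ee_pos: [466.9, -197.0, 14.8]
orientation: [0.122, 3.139, -0.0]
ft_force: [-0.6, -0.0, 5.8]
width: 22.4
```

```bash
python3 -m jog '{"delta_rot":[[0,0,0],[0,0,0],[0,0,0],[0,0,0],[0,0,0]],"translation":[[-0.5,0,-2.5],[-1,0,-5],[-1.6,0,-7.5],[-2.1,0,-10],[-2.7,0,-12]],"hand":[-1,-1,-1,-1,-1]}'; python3 -m jog '{"delta_rot":[[0,0,0],[0,0,0],[0,0,0],[0,0,0]],"translation":[[0,0,0],[0,0,0],[0,0,0],[0,0,0]],"hand":[-1,-1,-1,-1]}'; for i in 1 2 3; do python3 -m jog '{"delta_rot":[[0,0,0]],"translation":[[0,0,0]],"hand":[-1]}'; done
```

```text
t: 8.95
ee_pos: [469.5, -197.1, 26.8]
orientation: [-0.122, -3.139, -0.0]
ft_force: [0.1, 0.2, -2.7]
width: 22.1
t: 9.35
ee_pos: [469.6, -197.1, 26.6]
orientation: [-0.122, -3.139, -0.0]
ft_force: [-0.2, -0.1, -1.3]
width: 22.1
t: 9.45
ee_pos: [469.5, -197.2, 26.6]
orientation: [-0.122, -3.139, -0.0]
ft_force: [-0.4, 0.3, -1.9]
width: 22.3
t: 9.55
ee_pos: [469.6, -197.2, 26.6]
orientation: [-0.122, -3.139, -0.0]
ft_force: [-0.4, 0.3, -1.2]
width: 22.6
t: 9.65
ee_pos: [469.6, -197.2, 26.7]
orientation: [-0.122, -3.139, 0.0]
ft_force: [1.4, -0.7, -1.9]
width: 22.5
```

About −1.6 N, so the middle box is the empty one. I'll lower and release it, then take it across its width; the lift will confirm the weight.

```bash
python3 -m jog '{"delta_rot":[[0,0,0],[0,0,0],[0,0,0],[0,0,0],[0,0,0]],"translation":[[0.6,0,3],[1.1,0,5],[1.6,0,7.5],[2.1,0,9],[2.5,0,11.3]],"hand":[-1,-1,-1,-1,-1]}'; python3 -m jog '{"delta_rot":[[0,0,0],[0,0,0],[0,0,0],[0,0,0],[0,0,0]],"translation":[[0,0,0],[0,0,0],[0,0,0],[0,0,0],[0,0,0]],"hand":[-1,1,1,1,1]}';  python3 -m jog '{"delta_rot":[[0,0,0],[0,0,0],[0,0,0],[0,0,0],[0,0,0]],"translation":[[0,0,0],[0,0,-30],[0,0,-70],[0,0,-90],[0,0,-90]],"hand":[1,1,1,1,1]}'; python3 -m jog '{"delta_rot":[[0,0,0],[0,0,0],[0,0,0],[0,0,0],[0,0,0]],"translation":[[-32,0,0],[-64,0,0],[-95,0,0],[-95,0,0],[-95,0,0]],"hand":[1,1,1,1,1]}';python3 -c "
from h import *
plan(562.5,-204.5,14,-0.08)
cv2.imwrite('pics/w2.png',optics.get_image('wrist')[...,::-1])"
```

```text
t: 10.15
ee_pos: [467.0, -197.0, 15.2]
orientation: [-0.122, -3.139, -0.0]
ft_force: [-0.4, 0.0, -0.9]
width: 22.5
t: 10.65
ee_pos: [467.2, -197.0, 15.5]
orientation: [0.122, 3.139, -0.0]
ft_force: [0.6, 0.3, 0.3]
width: 51.0
t: 11.15
ee_pos: [468.9, -197.8, 108.1]
orientation: [0.122, 3.134, -0.003]
ft_force: [-0.0, 0.6, 0.1]
width: 87.3
t: 11.65
ee_pos: [560.9, -203.9, 103.8]
orientation: [-0.121, -3.137, -0.001]
ft_force: [0.1, -0.3, -1.2]
width: 87.8
t 11.65 pos [ 560.92 -203.9   103.85] F [ 0.08 -0.34 -1.19] w 87.75240718977103
translation [-1.84 -0.54 89.84] rot [ 0. -0.  0.]
```

View pics/w2.png

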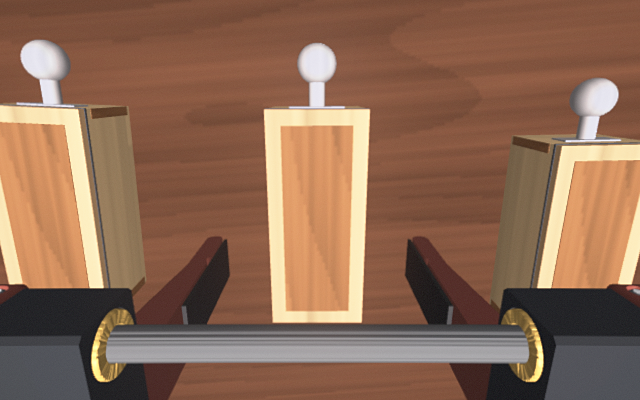

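The box is centred between the fingers (lid columns about 265–370 against fingers at 229–405) and well aligned. I'll descend and grip.

```bash
python3 -m jog '{"delta_rot":[[0,0,0],[0,0,0],[0,0,0],[0,0,0],[0,0,0]],"translation":[[-1,0,30],[-1,0,60],[-1,0,89],[-1,0,89],[-1,0,89]],"hand":[1,1,1,1,-1]}'; python3 -m jog '{"delta_rot":[[0,0,0],[0,0,0],[0,0,0],[0,0,0],[0,0,0]],"translation":[[0,0,0],[0,0,0],[0,0,0],[0,0,0],[0,0,0]],"hand":[-1,-1,-1,-1,-1]}';python3 -m jog '{"delta_rot":[[0,0,0],[0,0,0],[0,0,0],[0,0,0],[0,0,0]],"translation":[[0,0,0],[0,0,-5],[0,0,-15],[0,0,-30],[0,0,-30]],"hand":[-1,-1,-1,-1,-1]}'; for i in 1 2; do python3 -m jog '{"delta_rot":[[0,0,0]],"translation":[[0,0,0]],"hand":[-1]}'; done
```

```text
t: 12.2
ee_pos: [561.5, -204.2, 16.2]
orientation: [-0.123, -3.137, -0.001]
ft_force: [0.0, 0.8, -0.0]
width: 83.0
t: 12.7
ee_pos: [563.6, -204.7, 17.8]
orientation: [0.122, 3.137, -0.001]
ft_force: [-1.0, 1.2, 7.2]
width: 59.8
t: 13.2
ee_pos: [564.3, -205.0, 48.9]
orientation: [0.122, 3.136, -0.002]
ft_force: [-0.5, -0.4, -1.8]
width: 59.9
t: 13.3
ee_pos: [563.2, -204.6, 47.2]
orientation: [0.122, 3.138, -0.001]
ft_force: [-0.1, -0.7, -2.1]
width: 60.0
t: 13.4
ee_pos: [562.6, -204.4, 46.3]
orientation: [-0.122, -3.139, -0.0]
ft_force: [0.1, 0.2, -2.3]
width: 59.7
```

Lifted weight is about 2.2 N, which confirms it is empty. I'll raise it, then refine the tray pose from the saved scene image with a colour mask.

```bash
python3 -m jog '{"delta_rot":[[0,0,0],[0,0,0],[0,0,0],[0,0,0],[0,0,0]],"translation":[[0,0,-25],[0,0,-55],[0,0,-85],[0,0,-110],[0,0,-110]],"hand":[-1,-1,-1,-1,-1]}'; python3 -c "
from h import *
c=optics.calibration('scene');im=cv2.imread('pics/scene0.png')
m=((im.min(2)>150)).astype(np.uint8)
m[:170]=0;m[285:]=0;m[:,:375]=0;m[:,480:]=0
n,l,s,_=cv2.connectedComponentsWithStats(m);k=1+s[1:,4].argmax();print(s[k])
ct=max(cv2.findContours((l==k).astype(np.uint8),0,2)[0],key=cv2.contourArea)
ap=cv2.approxPolyDP(cv2.convexHull(ct),6,True)[:,0];print(ap)
for z in(26,):
  P=np.array([onz(c,p,z)[:2] for p in cv2.convexHull(ct)[:,0]],np.float32);print(z,cv2.minAreaRect(P))
plan(577,305,155,0.05)"
```

```text
t: 13.9
ee_pos: [564.7, -205.2, 159.3]
orientation: [0.122, 3.134, -0.003]
ft_force: [0.2, 0.7, -1.9]
width: 60.2
[ 384  180   75   96 5846]
[[394 180]
 [457 190]
 [455 275]
 [384 261]]
26 ((578.5349731445312, 304.78875732421875), (272.48773193359375, 191.7047882080078), 2.2963054180145264)
t 13.9 pos [ 564.73 -205.19  159.27] F [ 0.21  0.67 -1.95] w 60.21219117063197
translation [ 27.41 509.61   3.28] rot [-0.    0.01 -0.13]
```

```bash
python3 -m jog '{"delta_rot":[[0,0,0],[0,0,-0.03],[0,0,-0.06],[0,0,-0.06],[0,0,-0.06]],"translation":[[2,30,0],[4,65,0],[6,105,0],[8,145,0],[10,185,0]],"hand":[-1,-1,-1,-1,-1]}'; python3 -c "
from h import *
plan(577,305,155,0.05)"
```

```text
t: 14.4
ee_pos: [566.0, -17.8, 154.4]
orientation: [-0.029, -3.139, -0.0]
ft_force: [0.8, -0.8, -2.6]
width: 59.8
t 14.4 pos [565.97 -17.76 154.37] F [ 0.79 -0.83 -2.6 ] w 59.76727041558381
translation [ -5.16 322.91  -0.61] rot [ 0.   -0.   -0.07]
```

```bash
python3 -m jog '{"delta_rot":[[0,0,0],[0,0,-0.03],[0,0,-0.06],[0,0,-0.06],[0,0,-0.06]],"translation":[[0,40,0],[-1,80,0],[-2,120,0],[-3,160,0],[-4,200,0]],"hand":[-1,-1,-1,-1,-1]}'; python3 -m jog '{"delta_rot":[[0,0,0],[0,0,0],[0,0,0],[0,0,0],[0,0,0]],"translation":[[0,40,0],[0,80,0],[0,110,0],[0,120,0],[0,120,0]],"hand":[-1,-1,-1,-1,-1]}'; python3 -c "
from h import *
cv2.imwrite('pics/s3.png',optics.get_image('scene')[...,::-1])
plan(577,305,22,0.05)"
```

```text
t: 14.9
ee_pos: [573.5, 182.0, 154.1]
orientation: [0.066, -3.138, 0.001]
ft_force: [0.2, 0.5, -1.8]
width: 59.9
t: 15.4
ee_pos: [568.7, 301.3, 154.5]
orientation: [0.07, -3.139, 0.002]
ft_force: [-0.9, -1.4, -1.8]
width: 59.6
t 15.45 pos [568.81 300.08 154.74] F [ 0.45 -0.25 -2.69] w 59.75460223673294
translation [ -8.69   4.75 132.71] rot [-0.   -0.   -0.01]
```

View pics/s3.png

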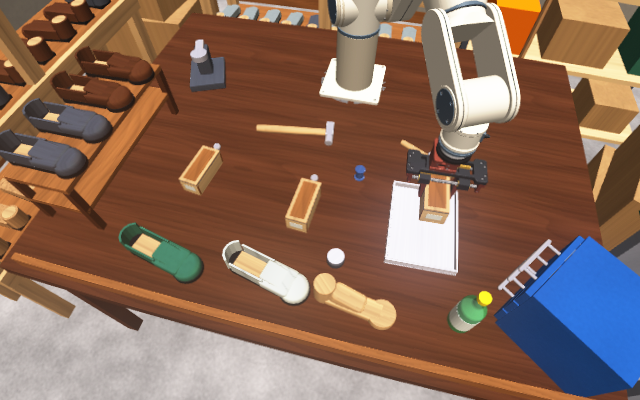

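The box hangs level over the tray, and the other boxes, spool and tin look unmoved. I'll descend gently.

```bash
python3 -m jog '{"delta_rot":[[0,0,0],[0,0,0],[0,0,0],[0,0,0],[0,0,0]],"translation":[[-9,4,25],[-9,4,55],[-9,4,80],[-9,4,100],[-9,4,112]],"hand":[-1,-1,-1,-1,-1]}'; python3 -m jog '{"delta_rot":[[0,0,0],[0,0,0],[0,0,0],[0,0,0],[0,0,0]],"translation":[[0,0,5],[0,0,10],[0,0,13],[0,0,15],[0,0,15]],"hand":[-1,-1,-1,-1,-1]}'; for i in 1 2; do python3 -m jog '{"delta_rot":[[0,0,0]],"translation":[[0,0,0]],"hand":[-1]}'; done
```

```text
t: 15.95
ee_pos: [577.6, 302.4, 42.1]
orientation: [0.063, -3.138, 0.003]
ft_force: [0.0, 0.4, -3.1]
width: 59.9
t: 16.45
ee_pos: [578.7, 305.1, 29.8]
orientation: [-0.067, 3.14, 0.0]
ft_force: [-0.2, -0.5, -3.1]
width: 59.8
t: 16.55
ee_pos: [578.7, 305.2, 29.9]
orientation: [-0.067, 3.14, 0.001]
ft_force: [0.4, 1.2, -1.7]
width: 59.9
t: 16.65
ee_pos: [578.7, 305.2, 29.8]
orientation: [-0.067, 3.14, 0.0]
ft_force: [-0.5, 0.2, -3.1]
width: 60.0
```

```bash
python3 -m jog '{"delta_rot":[[0,0,0],[0,0,0],[0,0,0],[0,0,0],[0,0,0]],"translation":[[0,0,2],[0,0,4],[0,0,6],[0,0,7],[0,0,7]],"hand":[-1,-1,-1,-1,-1]}'; for i in 1 2; do python3 -m jog '{"delta_rot":[[0,0,0]],"translation":[[0,0,1]],"hand":[-1]}'; done
```

```text
t: 17.15
ee_pos: [578.5, 305.0, 22.8]
orientation: [0.066, -3.141, 0.0]
ft_force: [-2.5, -0.6, 3.5]
width: 59.9
t: 17.25
ee_pos: [578.5, 305.0, 22.7]
orientation: [0.066, -3.141, 0.0]
ft_force: [-9.0, -4.4, 21.3]
width: 59.7
t: 17.35
ee_pos: [578.5, 305.0, 22.7]
orientation: [0.066, -3.141, 0.0]
ft_force: [-11.2, -4.6, 27.2]
width: 59.9
```

In contact with the tray floor. I'll ease off the 2 mm, release and retreat.

```bash
python3 -m jog '{"delta_rot":[[0,0,0],[0,0,0],[0,0,0],[0,0,0],[0,0,0]],"translation":[[0,0,-1.5],[0,0,-1.5],[0,0,-1.5],[0,0,-1.5],[0,0,-1.5]],"hand":[-1,-1,0.6,1,1]}'; python3 -m jog '{"delta_rot":[[0,0,0],[0,0,0],[0,0,0],[0,0,0],[0,0,0]],"translation":[[0,0,0],[0,0,0],[0,0,-20],[0,0,-60],[0,0,-100]],"hand":[1,1,1,1,1]}'; python3 -m jog '{"delta_rot":[[0,0,0],[0,0,0],[0,0,0],[0,0,0],[0,0,0]],"translation":[[30,0,-30],[70,0,-60],[110,0,-80],[110,0,-80],[110,0,-80]],"hand":[1,1,1,1,1]}'; python3 -c "
from h import *
cv2.imwrite('pics/s4.png',optics.get_image('scene')[130:290,160:480,::-1].repeat(2,0).repeat(2,1))
o=get_obs();print(o['ft_force'],o['width'])"
```

```text
t: 17.85
ee_pos: [578.5, 304.9, 21.6]
orientation: [0.066, -3.141, 0.0]
ft_force: [0.2, -0.2, -0.7]
width: 80.6
t: 18.35
ee_pos: [577.8, 304.6, 122.0]
orientation: [0.066, -3.139, 0.002]
ft_force: [0.9, 0.0, 0.1]
width: 87.8
t: 18.85
ee_pos: [468.6, 300.7, 202.8]
orientation: [-0.068, 3.139, 0.002]
ft_force: [0.4, 0.6, 0.8]
width: 87.6
[-0.08  0.27  0.04] 87.82630321800616
```

View pics/s4.png

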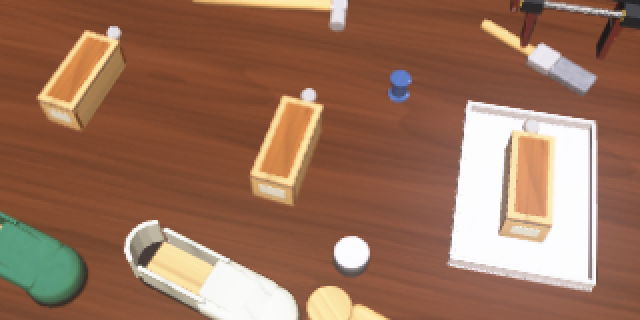

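The box sits flat inside the tray, clear of the walls. The full boxes, spool and tin are in place and the gripper is clear.

```bash
python3 -c "
from workcell import ctrl
print(ctrl.close_job())"
```

```text
the job is handed in; nothing more can be done
None
```

The empty stock box, the middle of the three, is in the tray, and I handed the job in at about 19 s of the 64 s allowed. No verdict was reported.

- **Weighing:** I raised two boxes by the knob along the tipping arc. The one nearest the tray pulled about 4.5 N, so it is full. The middle one pulled about 1.6 N, so it is empty. Lifting it clear showed about 2.2 N, which agrees. I did not weigh the third box, so it is full by elimination.
- **Placing:** I lowered the box until it touched the tray floor while still gripped, then eased off, released it and backed away. The last extra millimetres pressed on the floor with about 27 N. Lowering the first box had pressed with about 23 N. Both are under the 40 N and 120 N limits.
- **Last checks:** The final picture shows the box flat, lid up and clear of the tray walls. The other two boxes, the spool and the tin appear where they began. The gripper is open and the force reading is near zero. No check failed; I judged the final positions by eye and did not re-measure them.

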